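# Raise the work lamp on its mast and hold it up

### The job

I need light on the brew group: hang the yellow work lamp by its handle on the hook of the bench mast. Then take the mast by the rubber grip on top, squeeze in the red button and draw the mast up, past the first stop, as far as it goes to the second stop. Finish there still holding it up with the button squeezed and the lamp hanging on the hook, so that I can tighten the clamp, and leave the other things on the bench where they are.

Things in the scene. Friction and masses are not known exactly. Their poses are not given: they have to be found in the camera images.
- lamp: loose yellow LED work lamp, 0.28 kg, standing: body 96 (x) x 40 (y) x 76 mm high, light panel on both broad faces; over it a fixed black handle: two legs and a level bar along the lamp's x, 98 mm long, 12 mm wide (y), 8 mm thick, z 108 to 116 mm. Opening under the bar, seen along y: 86 mm wide, z 76 to 108 mm. Origin: centre of underside, z up. Held by the bar near one leg, its middle stays free
- lamp_handle (a point): on the lamp: middle of the underside of the handle's bar, 108 mm above the lamp's underside; axes as the lamp. The lamp hangs level when this point lies on the hook; either broad face may look outwards
- stand: bench stand, fixed: round black foot 124 mm across, 18 mm high, upright aluminium tube 34 mm thick, black clamp collar with thumbscrew up to z 137 mm; it carries the sliding mast with hook, grip and button. Origin: on the tube's axis at bench height; z up, the hook points along its +y, the red button faces its -x
- mast_grip (a point): centre of the black rubber grip on top of the mast, a block 34 (x) x 48 (y) x 48 mm (z), 204 mm above the bench with the mast down; axes as the stand. Grip it from above on its x faces, one finger on the red button (40 mm over both, 35 mm with the button in). Moves up with the mast
- button_face (a point): middle of the outer face of the red button on the grip's -x side, 23 mm from the mast's axis; the button is 26 mm wide (y) and 30 mm high (z)
- hook_seat (a point): on the mast: where the handle's bar belongs, on top of the flat hook, 118 mm along +y from the mast's axis, 154 mm above the bench with the mast down; axes as the stand. Level strap 14 mm wide (x), 4 mm thick, bare from 16 to 132 mm from the axis, then an upturned tip (132 to 136 mm) 10 mm above the strap
- mast (a joint): how far the mast is drawn up, m: 0 down (start), first stop 0.045, second stop 0.090, the end of its travel (limit 0.091). A sprung catch locks it at each stop unless the red button is held in; then it slides with about 1 N of friction and sinks by its weight (0.34 kg and the lamp) if not held
- button (a joint): how far the red button is pressed in (along the stand's +x), m: 0 out, 0.005 fully in; the catch is free from about 0.0035; spring 3 N at the start, 7 N fully in
- brew_group: black brew group under repair, loose, 119 x 69 x 134 mm; origin centre of its underside; leave alone
- screw_dish: round steel dish with screws, loose, 114 mm across, 22 mm high; leave alone
- pump: small pump with brass nozzle, loose, 44 x 127 x 56 mm; leave alone
- valve: solenoid valve, black coil on brass, loose, 46 x 48 x 58 mm; leave alone
- tamper: coffee tamper with wooden handle, loose, 58 mm across, 85 mm high; leave alone
- pliers_combi: red combination pliers, loose, 53 x 167 x 12 mm; leave alone
- oil_dropper: small brown dropper bottle, loose, 33 mm across, 102 mm high; leave alone
- machine_corner: black coffee machine, fixed furniture behind and right of the work, 462 x 258 x 365 mm high, turned about 45 degrees with its drip tray towards the work; origin centre of its underside. The arm starts close beside it: draw back towards the base before swinging left

How it is judged:
On the way, in this order (a step that is already met when the one before it is completed fails the run):
1. the lamp hangs by its handle on the hook of the lowered mast, let go (distance between lamp_handle and hook_seat below 0.045 m and height (world z) of lamp above 0.03 m and angle between lamp's own z axis and vertical below 0.3 rad and contact force between lamp and stand above 1 N and contact force between lamp and the arm below 0.1 N and contact force between lamp and the fingers below 0.1 N and value of joint mast below 0.01 m), for 0.3 s.
2. the button is squeezed and the mast is drawn up past the first stop with the lamp on the hook (value of joint mast above 0.055 m and value of joint button above 0.003 m and contact force between the fingers and stand above 3 N and distance between lamp_handle and hook_seat below 0.045 m).
At the end, for the whole second after the job is handed in: Mast drawn out over 83 mm, held by the gripper alone: fingers on it with over 5 N, button in by over 3.3 mm. Lamp hanging still (under 0.08 m/s) by its handle, bar within 45 mm of the hook's seat, within 0.3 rad of upright, foot over 110 mm up, touched only by the hook (value of joint mast above 0.083 m and value of joint button above 0.0033 m and contact force between the fingers and stand above 5 N and distance between lamp_handle and hook_seat below 0.045 m and height (world z) of lamp above 0.11 m and angle between lamp's own z axis and vertical below 0.3 rad and contact force between lamp and stand above 0.8 N and contact force between lamp and the arm below 0.1 N and contact force between lamp and the fingers below 0.1 N and linear speed of lamp below 0.08 m/s); the arm keeps its last pose, push and grip.
It fails at once if another thing on the bench is shifted by more than 30 mm (distance of any of brew_group, screw_dish, pump, valve, tamper, pliers_combi, oil_dropper from where it was at the start of the episode above 0.03 m).
It fails at once if the lamp is tipped over (angle between lamp's own z axis and vertical above 1 rad).
It also fails if it takes over 54 s, if anything falls off the work surface, if the arm or the gripper's body presses on something with over 40 N, if the wrist force passes 120 N, or if a joint passes its speed limit or range.

### The arm

A 7-joint arm with a two-finger parallel gripper is mounted at the origin on a cart in front of the work surface, level with it; the furniture and walls round the work are solid. World frame = base frame: x ahead of the robot, y to its left, z up, the work surface at z = 0. Lengths are in m, angles in rad, forces in N, time in s.
With the tool pointing down it reaches from about 0.425 to 1.025 m from the base axis. Payload 3.6 kg.
Tool frame: the origin (TCP) lies on the centre line of the jaws, within the pads' length; the fingertips stand 14 mm ahead of it and the grasp point (between the pads) lies 5 mm behind it; z points along the fingers, y is the line along which they close (so a half turn about z gives the same grasp; the last joint's range is limited). The gripper opens to 85 mm and grips with 20 to 120 N. Pads are 22 mm wide; open, the fingers measure 114 mm over their backs; the gripper's body (76 mm by 85 mm) begins 54 mm behind the grasp point. The pads swing forward as they close: fully open they stand 13 mm farther back than shut.
Start: joints at [-0.093, 0.591, 0.048, 1.609, -0.033, 0.943, -0.034], TCP at [0.725, 0, 0.245] pointing down, gripper open.
Joint ranges: [-2.69, 2.69], [-0.47, 2.24], [-1.27, 1.36], [0.19, 2.51], [-1.53, 4.68], [0.08, 2.07], [-3.09, 3.09]. Speed limits (rad/s): [2.57, 2.57, 3.14, 3.14, 3.14, 3.14, 3.14].

### API

Orientations are given as a 3x3 rotation matrix whose columns are the frame's x, y, z axes.
In Python, from workcell import get_state, camera, finish_job gives the robot as it stands.
- The arm moves only by the tool servo_tool, never from a script. Its argument "deltas" is one flat list of numbers, 7 for each row, row after row: the shift along the tool's x, y, z each as a share of 0.2 m, from -1 to 1, then the turn, a rotation vector about the tool's x, y, z each as a share of 180 degrees, from -1 to 1, then the opening, from 0 (shut) to 1 (fully open). A call has 1 to 20 rows; each row is the pose to reach, as a shift and turn from the pose commanded when the call began, along the tool's axes at that moment, turning the shorter way round; what a row does not reach only later rows make up. A row lasts 1/12 s, in which the tool goes at most 41.7 mm and 7.16 degrees, less where a joint would pass 70% of its speed; a pose out of reach is approached as far as the arm can. A call with a number of a shift or a turn outside -1 to 1 is refused whole. A call with a gripper value outside its range is refused whole. The fingers move at their own pace and stop on an object; the grip force is fixed at half the most. Time passes only in rows, so rows that repeat a pose let the fingers close. It gives the time, the measured TCP pose, the force, the opening and the grip force at its end, in the units of the state.
- get_state(): the state, without advancing time (a new reading comes with each control period).
- camera(name): name is "scene" or "side" or "wrist"; returns a dict with "color" (420x560x3 uint8, blue, green, red), "fx", "fy", "cx", "cy" (pixels), "world_from_camera" (4x4, takes a point from camera to world coordinates). Camera axes: x right, y down, z forward; pixel columns grow to the right and rows downward; lengths in m; the calibration is good to about 2 mm. A picture is of the moment at which its call begins. There is no depth.
- finish_job(): hands the job in; it is judged then, once.
The state is a dict: "clock": time; "q": joint angles; "joint_vel": joint speeds; "effort": joint torques, N m; "tcp_pos": TCP position; "ee_rot": TCP orientation; "ft_force": force on the tool from outside, world axes, zero at the start; "moment": the same for the moment, N m; "gripper_width": finger opening in m; "grasp_force": force on a finger pad.
Only numpy, scipy, OpenCV 4.12 (cv2) and the standard library are available. Lean on these libraries where they do the work, as an engineer would, in place of code of your own. Each camera call takes 0.05 s, during which the arm holds its last target. There are 200 camera calls.

## Working session

There is one attempt and no reset: what is moved stays moved. The work goes in short steps, Python scripts to look and compute and a tool call to move; the robot and the scene stay as the last step left them, time stands still between calls to the robot, and variables do not carry over. Pictures are saved under pics/ and viewed, at most 12 in all, crops included, and the job is handed in when it is done.

Besides the shell and the picture viewer there is one more tool, called after "Request:" by a JSON object that holds its "api" and its "payload". servo_tool: Moves the arm, as the interface text tells. Shift numbers are shares of 0.2 m and turn numbers shares of 180 degrees, none past 1 either way. Its arguments: {"type":"object","properties":{"deltas":{"type":"array","items":{"type":"number"}}},"required":["deltas"]}

```bash
mkdir -p pics; cat > h.py <<'E'
import numpy as np, cv2, pickle
from workcell import get_state, camera
def snap(n,tag):
    c=camera(n); cv2.imwrite(f'pics/{tag}.png',c['color']); pickle.dump(c,open(f'pics/{tag}.pkl','wb')); return c
def load(tag): return pickle.load(open(f'pics/{tag}.pkl','rb'))
def ray(c,u,v):
    T=np.array(c['world_from_camera']); d=T[:3,:3]@np.array([(u-c['cx'])/c['fx'],(v-c['cy'])/c['fy'],1]); return T[:3,3],d/np.linalg.norm(d)
def tri(*a):
    A=np.zeros((3,3));b=np.zeros(3);L=[]
    for c,u,v in a:
        o,d=ray(c,u,v);P=np.eye(3)-np.outer(d,d);A+=P;b+=P@o;L.append((o,d))
    x=np.linalg.solve(A,b); return x,[np.linalg.norm((np.eye(3)-np.outer(d,d))@(x-o)) for o,d in L]
def atz(c,u,v,z):
    o,d=ray(c,u,v); return o+d*(z-o[2])/d[2]
def proj(c,p):
    T=np.linalg.inv(np.array(c['world_from_camera'])); q=T[:3,:3]@np.array(p)+T[:3,3]; return np.array([c['fx']*q[0]/q[2]+c['cx'],c['fy']*q[1]/q[2]+c['cy']])
E
python3 - <<'E'
from h import *
np.set_printoptions(precision=3,suppress=True)
for n in ('scene','side','wrist'):
    c=snap(n,n+'0'); print(n,c['fx'],np.array(c['world_from_camera']))
s=get_state(); print(s)
E
```

```text
scene 499.73941700128296 [[-0.907 -0.255  0.336  0.092]
 [-0.421  0.537 -0.731  1.014]
 [ 0.006 -0.804 -0.595  0.958]
 [ 0.     0.     0.     1.   ]]
side 503.5971858639434 [[ 0.899 -0.228  0.374 -0.003]
 [-0.438 -0.488  0.755 -1.076]
 [ 0.01  -0.843 -0.539  0.96 ]
 [ 0.     0.     0.     1.   ]]
wrist 306.81649070505597 [[ 1.     0.001 -0.002  0.725]
 [ 0.    -0.956 -0.293  0.075]
 [-0.002  0.293 -0.956  0.372]
 [ 0.     0.     0.     1.   ]]
{'clock': 0.15, 'q': array([-0.093,  0.592,  0.048,  1.61 , -0.033,  0.943, -0.034]), 'joint_vel': array([ 0.001, -0.003,  0.001, -0.002, -0.001,  0.   ,  0.001]), 'effort': array([  0.003, -54.925,   1.549, -19.845,   0.01 ,   0.006,   0.   ]), 'tcp_pos': array([0.724, 0.   , 0.244]), 'ee_rot': array([[-0.   ,  1.   , -0.002],
       [ 1.   ,  0.   , -0.   ],
       [-0.   , -0.002, -1.   ]]), 'ft_force': array([ 0.481, -0.436, -0.54 ]), 'moment': array([-0.021, -0.007,  0.002]), 'grasp_force': 0.0, 'gripper_width': 0.08549486508803078}
```

View pics/scene0.png

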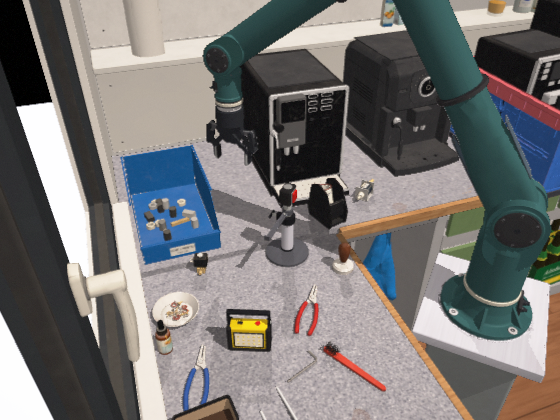

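View pics/side0.png

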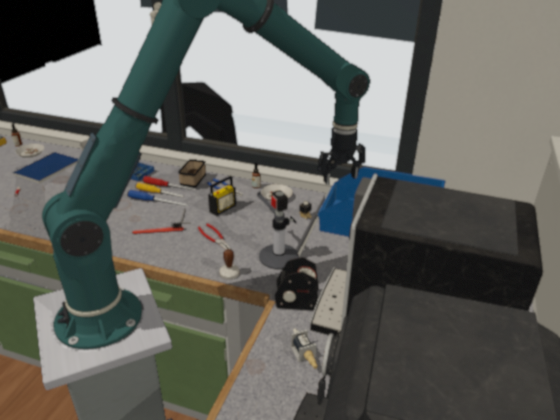

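The scene view shows the stand foot near (287,252), its grip near (288,192) with the red button facing left, and the lamp near (249,330). In the side view the stand is near (280,230) and the lamp near (222,195). I'll enlarge both.

```bash
python3 - <<'E'
from h import *
def crop(t,x,y,w,h,W=400,H=300):
    return cv2.resize(load(t)['color'][y:y+h,x:x+w],(W,H),interpolation=cv2.INTER_CUBIC)
a=np.hstack([crop('scene0',225,170,133,100),crop('scene0',200,290,100,75)])
b=np.hstack([crop('side0',220,180,133,100),crop('side0',180,160,100,75)])
cv2.imwrite('pics/comp0.png',np.vstack([a,b]))
E
```

```text
(no output)
```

View pics/comp0.png

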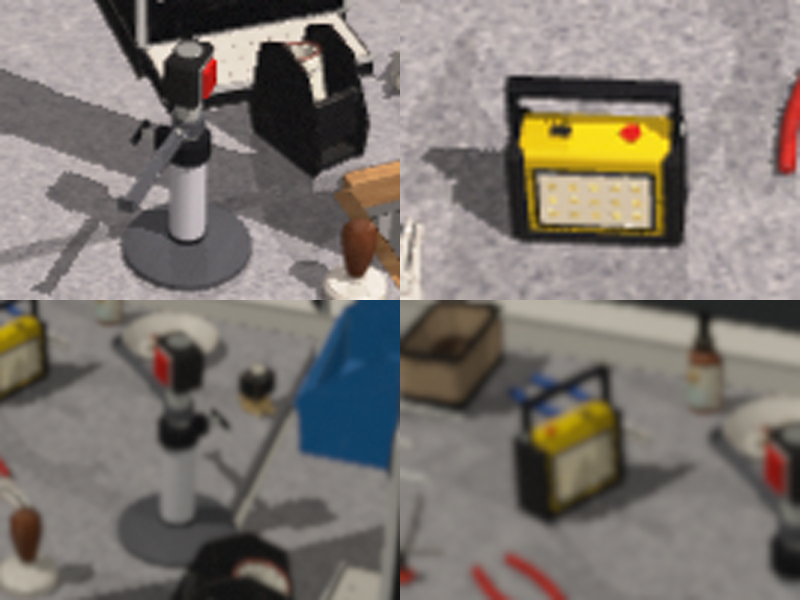

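```bash
python3 - <<'E'
from h import *
np.set_printoptions(precision=4,suppress=True)
S=load('scene0');D=load('side0')
for n,a,b in [('bar+x',(227.3,310),(231,178)),('bar-x',(270.3,312),(211.5,186)),('griptop',(289.2,186),(279.8,194)),('button',(294.5,195.6),(273.9,202.3)),('tip',(267.2,237.5),(259.9,194)),]:
    print(n,*tri((S,*a),(D,*b)))
# foot centre z=.018
print(atz(S,225+187/3.008,170+240/3.,.018),atz(D,220+178/3.008,180+225/3.,.018))
print('lamp bottom scene', atz(S,200+115/4,290+242/4,0),atz(S,200+284/4,290+244/4,0))
E
```

```text
bar+x [0.5273 0.3767 0.1099] [np.float64(0.0018170580684643786), np.float64(0.0018170580684645431)]
bar-x [0.4405 0.3427 0.114 ] [np.float64(0.0022239974555912745), np.float64(0.0022239974555913365)]
griptop [0.5406 0.0254 0.2287] [np.float64(0.0015934399960050106), np.float64(0.0015934399960051372)]
button [0.5236 0.0279 0.2044] [np.float64(0.0012332140251678577), np.float64(0.001233214025167735)]
tip [0.5383 0.1606 0.1564] [np.float64(0.0016124557405779478), np.float64(0.001612455740577923)]
[0.5371 0.0396 0.018 ] [0.5387 0.0181 0.018 ]
lamp bottom scene [0.52   0.3994 0.    ] [0.4304 0.3589 0.    ]
```

Request:
{"api": "servo_tool", "payload": {"deltas": [0,0,-0.3,0,0,0,1,0,-0.2,-0.5,0,0,0,1,0,-0.4,-0.5,0,0,0,1,0,-0.6,-0.5,0,0,0,1,0,-0.8,-0.5,0,0,0,1,0,-1,-0.5,0,0,0,1,0,-1,-0.5,0,0,0,1,0.2,-1,-0.5,0,0,0.05,1,0.4,-1,-0.5,0,0,0.1,1,0.6,-1,-0.5,0,0,0.15,1,0.8,-1,-0.5,0,0,0.2,1,1,-1,-0.5,0,0,0.25,1,1,-1,-0.5,0,0,0.3,1,1,-1,-0.5,0,0,0.35,1,1,-1,-0.5,0,0,0.38,1,1,-1,-0.5,0,0,0.38,1,1,-1,-0.5,0,0,0.38,1]}}

```text
clock: 1.57
tcp_pos: [0.5246, 0.2001, 0.345]
ee_rot: [[0.932, 0.363, -0.001], [0.363, -0.932, -0.0], [-0.001, 0.0, -1.0]]
ft_force: [-0.5, -0.5, -0.2]
gripper_width: 0.0854
grasp_force: 0.0
```

Request:
{"api": "servo_tool", "payload": {"deltas": [-0.03,-0.2,0.1,0,0,0,1,-0.03,-0.4,0.2,0,0,0,1,-0.03,-0.6,0.3,0,0,0,1,-0.03,-0.82,0.37,0,0,0,1,-0.03,-0.82,0.37,0,0,0,1,-0.03,-0.82,0.37,0,0,0,1,-0.03,-0.82,0.37,0,0,0,1]}}

```text
clock: 2.15
tcp_pos: [0.4585, 0.3506, 0.2708]
ee_rot: [[0.929, 0.37, -0.001], [0.37, -0.929, -0.001], [-0.001, 0.001, -1.0]]
ft_force: [0.9, -0.9, 0.2]
gripper_width: 0.085
grasp_force: 0.0
```

```bash
python3 - <<'E'
from h import *
c=snap('wrist','w1'); snap('scene','s1'); print(get_state()['tcp_pos'])
im=c['color'].copy()
for x in (-49,49):
  for y in (-6,6):
    p=np.array([0.484,0.360])+np.array([[.932,-.363],[.363,.932]])@np.array([x,y])/1000
    u=proj(c,[*p,.116]); print(u)
E
```

```text
[0.46025741 0.34849688 0.27169606]
[285.110287   223.80454597]
[272.78562865 223.71568545]
[286.67784428 118.37008616]
[273.03832874 118.2524048 ]
```

View pics/w1.png

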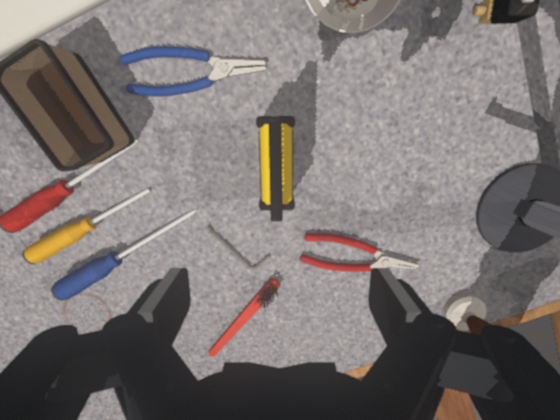

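The bar runs nearly vertical in the image, from about (276,117) to (277,220), close to where I predicted it.

```bash
python3 - <<'E'
from h import *
np.set_printoptions(precision=4,suppress=True)
S=load('scene0');D=load('side0');W=load('w1')
a,ra=tri((S,227.3,310),(D,231,178),(W,276.3,118)); b,rb=tri((S,270.3,312),(D,211.5,186),(W,277,219))
print(a,ra,b,rb)
A=atz(W,276.3,118,.116);B=atz(W,277,219,.116);print(A,B,np.linalg.norm(A-B),np.degrees(np.arctan2(*(A-B)[1::-1])))
# bar centreline column by dark yellow segmentation
hsv=cv2.cvtColor(W['color'],cv2.COLOR_BGR2HSV)
for v in (140,160,180,195): 
    r=hsv[v,255:300]; print(v,[int(255+i) for i in np.where(r[:,2]<60)[0]])
s=get_state();R=s['ee_rot'];t=s['tcp_pos']
M=(A+B)/2; d=(B-A)/np.linalg.norm(B-A); G=M+d*.027; print(M,G, R.T@(G-t))
E
```

```text
[0.5279 0.3788 0.1098] [np.float64(0.0024563988048429933), np.float64(0.0023271609509197015), np.float64(0.002267460739158237)] [0.4409 0.3441 0.1137] [np.float64(0.0027475424750953046), np.float64(0.0021330153655693667), np.float64(0.001479999008747536)]
[0.5288 0.3808 0.116 ] [0.4422 0.3458 0.116 ] 0.09340394031249219 22.019134225110907
140 []
160 []
180 []
195 []
[0.4855 0.3633 0.116 ] [0.4604 0.3532 0.116 ] [ 0.0018 -0.0045  0.1557]
```

Request:
{"api": "servo_tool", "payload": {"deltas": [0.01,-0.02,0.1,0,0,0,1,0.01,-0.02,0.25,0,0,0,1,0.01,-0.02,0.4,0,0,0,1,0.01,-0.02,0.55,0,0,0,1,0.01,-0.02,0.65,0,0,0,1,0.01,-0.02,0.75,0,0,0,1,0.01,-0.02,0.82,0,0,0,1,0.01,-0.02,0.82,0,0,0,1,0.01,-0.02,0.82,0,0,0,1,0.01,-0.02,0.82,0,0,0,0,0.01,-0.02,0.82,0,0,0,0,0.01,-0.02,0.82,0,0,0,0,0.01,-0.02,0.82,0,0,0,0,0.01,-0.02,0.82,0,0,0,0,0.01,-0.02,0.82,0,0,0,0,0.01,-0.02,0.82,0,0,0,0,0.01,-0.02,0.82,0,0,0,0,0.01,-0.02,0.82,0,0,0,0]}}

```text
clock: 3.75
tcp_pos: [0.4595, 0.3547, 0.1077]
ee_rot: [[0.93, 0.368, 0.0], [0.368, -0.93, 0.0], [0.0, 0.0, -1.0]]
ft_force: [-0.4, -1.0, 5.2]
gripper_width: 0.0104
grasp_force: 58.7
```

Request:
{"api": "servo_tool", "payload": {"deltas": [0,0,-0.05,0,0,0,0,0,0,-0.12,0,0,0,0,0,0,-0.2,0,0,0,0,0,0,-0.28,0,0,0,0,0,0.05,-0.33,0,0,0,0,0,0.15,-0.33,0,0,0.02,0,0,0.25,-0.33,0,0,0.04,0,0,0.35,-0.33,0,0,0.06,0,0,0.45,-0.33,0,0,0.08,0,0,0.55,-0.33,0,0,0.1,0,0,0.63,-0.33,0,0,0.117,0,0,0.68,-0.33,0,0,0.117,0,0,0.7,-0.33,0,0,0.117,0,0,0.7,-0.33,0,0,0.117,0,0,0.7,-0.33,0,0,0.117,0,0,0.7,-0.33,0,0,0.117,0]}}

```text
clock: 5.08
tcp_pos: [0.5105, 0.2262, 0.1732]
ee_rot: [[1.0, 0.012, -0.0], [0.012, -1.0, 0.001], [-0.0, -0.001, -1.0]]
ft_force: [0.0, 0.5, -2.2]
gripper_width: 0.011
grasp_force: 58.8
```

```bash
python3 - <<'E'
from h import *
w=snap('wrist','w2');s=snap('scene','s2');d=snap('side','d2'); print(get_state()['tcp_pos'],get_state()['ft_force'])
def crop(c,x,y,w,h,W=400,H=300): return cv2.resize(c['color'][y:y+h,x:x+w],(W,H),interpolation=cv2.INTER_CUBIC)
cv2.imwrite('pics/comp2.png',np.vstack([np.hstack([crop(s,190,160,160,120),crop(d,200,140,160,120)]),np.hstack([crop(w,0,0,560,420),crop(w,240,130,200,150)])]))
E
```

```text
[0.51055787 0.22582236 0.17330059] [-0.05205753  0.75107658 -2.85139846]
```

View pics/comp2.png

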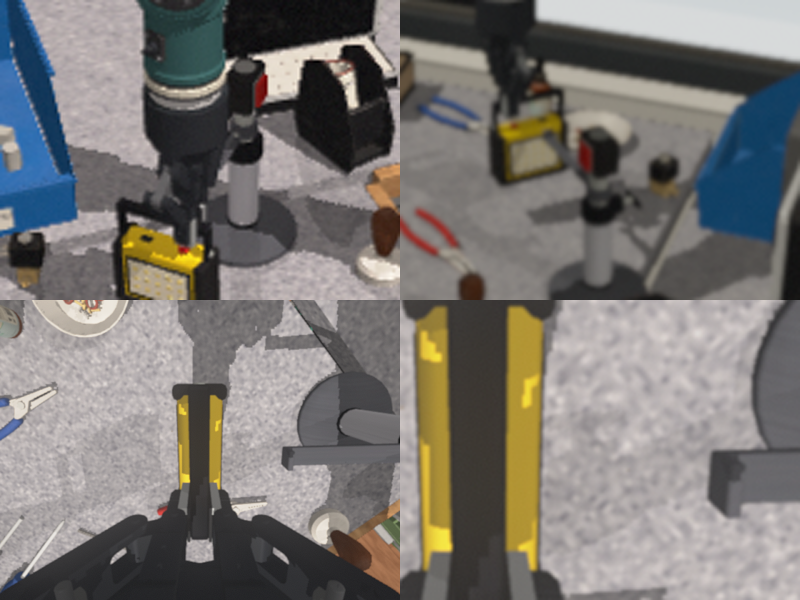

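The lamp hangs level in the jaws, its bar vertical at about column 279. The hook strap comes in from the right, with its tip near (395,218).

```bash
python3 - <<'E'
from h import *
np.set_printoptions(precision=4,suppress=True)
W=load('w2');S=load('scene0');D=load('side0');S2=load('s2');D2=load('d2')
g=cv2.cvtColor(W['color'],cv2.COLOR_BGR2GRAY)
for u in (402,420,440,460): print(u,g[196:244:2,u])
print(g[218,384:414])
tip=tri((S,267.2,237.5),(D,259.9,194),(W,396,213));print(tip)
for u,v in ((430,205),(430,232),(500,205),(500,232)): print(atz(W,u,v,.154))
print('strap +x edge u430/500', atz(W,394.5,210,.164))
print('lamp end', atz(W,280,119,.181))
for x in (-.007,.007):
  print([proj(W,[.539+x,y,z]) for y,z in ((.11,.154),(.162,.164),(.162,.15))])
E
```

```text
402 [175 166 169 172 144  68  64  63  61  62  63  65  67  66  68  69  69  69
  72  74  82 151 187 174]
420 [ 83 122 148 142 105  82 104 104 105 105 104 104 107 105 103 105 106 116
 167 179 176 177 180 171]
440 [101 103 102 102  74  89 102 103 104 104 104 105 104 104 103 104 105 120
 177 187 191 186 176 180]
460 [ 97  98 101  99  71  95 103 102 105 104 104 104 105 103 102 104 105 117
 125 125 113 133 161 160]
[178 177 175 168 162 158 157 160 162 152 118  78  65  65  66  67  67  67
  65  64  65  68  71  74  73  78  92 102 105 105]
(array([0.5397, 0.1642, 0.1548]), [np.float64(0.004369331122375607), np.float64(0.001560124296513696), np.float64(0.00400048871992971)])
[0.5459 0.1514 0.154 ]
[0.5316 0.1491 0.154 ]
[0.5463 0.1165 0.154 ]
[0.532  0.1133 0.154 ]
strap +x edge u430/500 [0.5459 0.1727 0.164 ]
lamp end [0.5857 0.2267 0.181 ]
[array([506.5184, 232.0925]), array([413.1853, 238.1178]), array([402.0031, 228.2901])]
[array([512.9611, 205.7009]), array([417.3932, 210.1025]), array([405.5581, 202.414 ])]
```

Request:
{"api": "servo_tool", "payload": {"deltas": [0,0.06,0,0,0,0,0,0,0.12,0,0,0,0,0,0,0.18,0,0,0,0,0,0,0.24,0,0,0,0,0,0,0.3,0,0,0,0,0,0,0.36,0,0,0,0,0,0,0.41,0,0,0,0,0,0,0.43,0,0,0,0,0,0,0.43,0,0,0,0,0,0,0.43,0,0,0,0,0]}}

```text
clock: 6.07
tcp_pos: [0.5119, 0.1387, 0.1734]
ee_rot: [[1.0, 0.009, 0.0], [0.009, -1.0, 0.0], [0.0, -0.0, -1.0]]
ft_force: [0.3, 0.2, -2.4]
gripper_width: 0.0106
grasp_force: 58.8
```

```bash
python3 - <<'E'
from h import *
w=snap('wrist','w3');s=snap('scene','s3');d=snap('side','d3'); print(get_state()['tcp_pos'],get_state()['ft_force'])
def crop(c,x,y,w,h,W=400,H=300): return cv2.resize(c['color'][y:y+h,x:x+w],(W,H),interpolation=cv2.INTER_CUBIC)
cv2.imwrite('pics/comp3.png',np.vstack([np.hstack([crop(s,220,170,120,90),crop(d,220,140,120,90)]),np.hstack([crop(w,0,0,560,420),crop(w,200,130,200,150)])]))
E
```

```text
[0.51186416 0.13963335 0.173304  ] [-0.23299119  0.11817013 -2.08083263]
```

View pics/comp3.png

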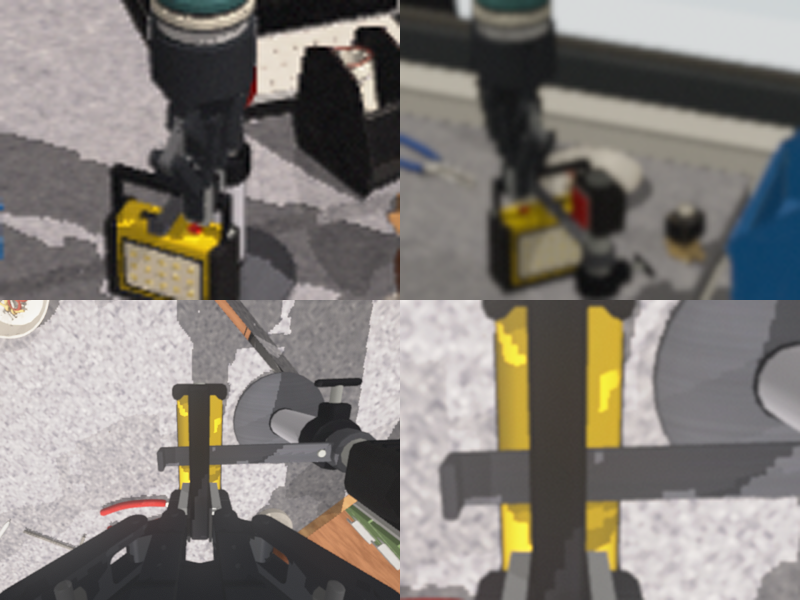

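The strap passes under the bar and over the lamp body, with the tip well to the left of the bar. I'll lower until it touches.

Request:
{"api": "servo_tool", "payload": {"deltas": [0,0,0.03,0,0,0,0,0,0,0.06,0,0,0,0,0,0,0.08,0,0,0,0,0,0,0.09,0,0,0,0,0,0,0.1,0,0,0,0,0,0,0.1,0,0,0,0,0,0,0.1,0,0,0,0]}}

```text
clock: 6.8
tcp_pos: [0.5111, 0.1386, 0.1535]
ee_rot: [[1.0, 0.01, -0.002], [0.01, -1.0, 0.0], [-0.002, -0.0, -1.0]]
ft_force: [-2.5, 0.2, 3.3]
gripper_width: 0.0108
grasp_force: 59.5
```

Request:
{"api": "servo_tool", "payload": {"deltas": [0,0,0.1,0,0,0,0.2,0,0,0.1,0,0,0,0.3,0,0,0.1,0,0,0,0.4,0,0,0.1,0,0,0,0.5,0,0,0.1,0,0,0,0.5,0,0,0.1,0,0,0,0.5,0,0,0.05,0,0,0,0.5,0,0,-0.05,0,0,0,0.5,0,0,-0.15,0,0,0,0.5,0,0,-0.3,0,0,0,0.5,0,0,-0.45,0,0,0,0.5,0,0,-0.6,0,0,0,0.5,0,0,-0.75,0,0,0,0.5,0,0,-0.75,0,0,0,0.5,0,0,-0.75,0,0,0,0.5]}}

```text
clock: 8.05
tcp_pos: [0.5128, 0.1388, 0.306]
ee_rot: [[1.0, 0.009, 0.005], [0.009, -1.0, 0.002], [0.005, -0.002, -1.0]]
ft_force: [-0.2, -0.8, -0.3]
gripper_width: 0.0426
grasp_force: 0.0
```

```bash
python3 - <<'E'
from h import *
w=snap('wrist','w4');s=snap('scene','s4');d=snap('side','d4'); print(get_state()['tcp_pos'],get_state()['ft_force'])
def crop(c,x,y,w,h,W=400,H=300): return cv2.resize(c['color'][y:y+h,x:x+w],(W,H),interpolation=cv2.INTER_CUBIC)
cv2.imwrite('pics/comp4.png',np.vstack([np.hstack([crop(s,220,160,120,90),crop(d,220,150,120,90)]),np.hstack([crop(w,0,0,560,420),crop(w,200,100,280,210)])]))
E
```

```text
[0.51070059 0.13832016 0.30245103] [-1.1961444  -0.36376608 -0.06252092]
```

View pics/comp4.png

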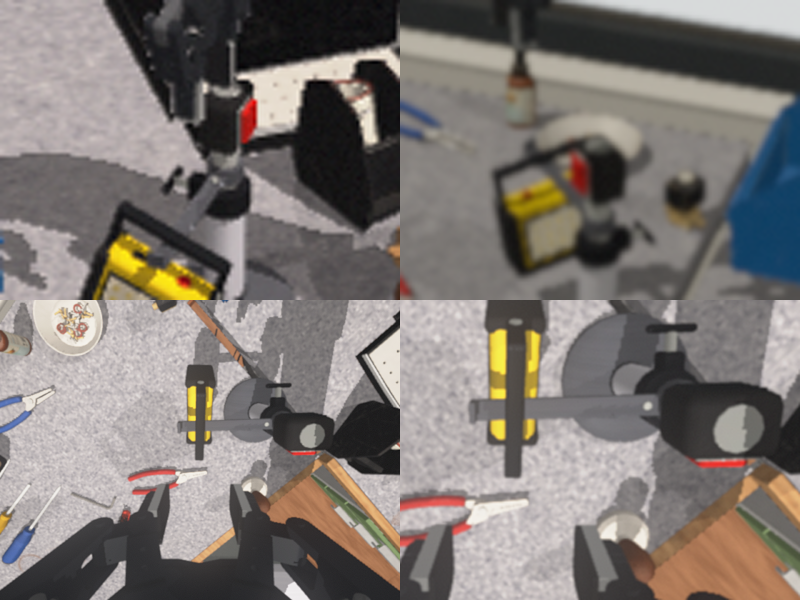

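The lamp is on the hook, but its -x side sits low. That is either a swing or a real tilt, so I'll let it settle and look again.

Request:
{"api": "servo_tool", "payload": {"deltas": [0,0,0,0,0,0,0.5,0,0,0,0,0,0,0.5,0,0,0,0,0,0,0.5,0,0,0,0,0,0,0.5,0,0,0,0,0,0,0.5,0,0,0,0,0,0,0.5,0,0,0,0,0,0,0.5,0,0,0,0,0,0,0.5,0,0,0,0,0,0,0.5,0,0,0,0,0,0,0.5,0,0,0,0,0,0,0.5,0,0,0,0,0,0,0.5]}}

```text
clock: 9.2
tcp_pos: [0.5118, 0.1386, 0.3033]
ee_rot: [[1.0, 0.009, 0.0], [0.009, -1.0, -0.0], [0.0, 0.0, -1.0]]
ft_force: [0.8, 0.1, -0.9]
gripper_width: 0.0426
grasp_force: 0.0
```

```bash
python3 - <<'E'
from h import *
w=snap('wrist','w5');s=snap('scene','s5');d=snap('side','d5')
s6=snap('scene','s6')
def crop(c,x,y,w,h,W=400,H=300): return cv2.resize(c['color'][y:y+h,x:x+w],(W,H),interpolation=cv2.INTER_CUBIC)
cv2.imwrite('pics/comp5.png',np.vstack([np.hstack([crop(s,220,190,120,90),crop(d,220,150,120,90)]),np.hstack([crop(s6,220,190,120,90),crop(w,200,100,280,210)])]))
E
```

```text
(no output)
```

View pics/comp5.png

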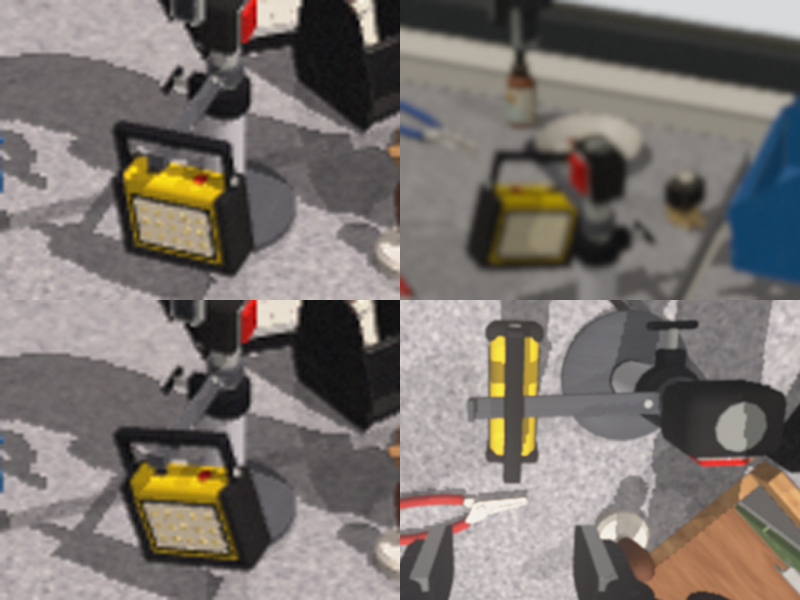

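The lamp is only swinging and is settling close to level; in the wrist view the bar centre lies over the strap. The grip's top disc is near (438,190) in w5.

```bash
python3 - <<'E'
from h import *
np.set_printoptions(precision=4,suppress=True)
W=load('w5');S=load('scene0');D=load('side0')
p,r=tri((S,289.2,186),(D,279.8,194),(W,438,190)); print(p,r)
print(tri((S,294.5,195.6),(D,273.9,202.3),(W,200+322*.7,100+163*.7)))
print(atz(W,438,190,.228))
for y,x in ((100,.0),):pass
# strap edges for yaw
for z,u,v in ((.154,250,100+406*.7-210),(.154,350,100+403*.7-210)): print(atz(W,u,v,z))
s=get_state();t=s['tcp_pos'];R=s['ee_rot'];print(t,s['q'])
for G in (p,[.540,.029,.228]): print(R.T@(np.array(G)-t))
E
```

```text
[0.5413 0.028  0.2276] [np.float64(0.0030627311272436912), np.float64(0.0017938021549231003), np.float64(0.002640603414078359)]
(array([0.5217, 0.027 , 0.2057]), [np.float64(0.002192262445029543), np.float64(0.00234189963024743), np.float64(0.0030639737493377826)])
[0.5425 0.031  0.228 ]
[0.5395 0.165  0.154 ]
[0.5422 0.0742 0.154 ]
[0.5118 0.1386 0.3033] [-0.5299  0.2805  0.2249  1.9931 -0.0804  0.8764 -1.8234]
[0.0285 0.1109 0.0757]
[0.0272 0.1098 0.0753]
```

Request:
{"api": "servo_tool", "payload": {"deltas": [0.02,0.05,-0.1,0,0,-0.03,1,0.03,0.1,-0.1,0,0,-0.07,1,0.05,0.15,-0.1,0,0,-0.11,1,0.07,0.2,-0.1,0,0,-0.15,1,0.08,0.25,-0.1,0,0,-0.19,1,0.1,0.3,-0.1,0,0,-0.23,1,0.12,0.35,-0.1,0,0,-0.27,1,0.14,0.4,-0.1,0,0,-0.31,1,0.14,0.45,-0.1,0,0,-0.35,1,0.14,0.5,-0.1,0,0,-0.39,1,0.14,0.55,-0.1,0,0,-0.43,1,0.14,0.55,-0.1,0,0,-0.47,1,0.14,0.55,-0.1,0,0,-0.505,1,0.14,0.55,-0.1,0,0,-0.505,1,0.14,0.55,-0.1,0,0,-0.505,1,0.14,0.55,-0.1,0,0,-0.505,1,0.14,0.55,-0.1,0,0,-0.505,1]}}

```text
clock: 10.82
tcp_pos: [0.5408, 0.029, 0.3233]
ee_rot: [[-0.024, 1.0, -0.0], [1.0, 0.024, -0.0], [-0.0, -0.0, -1.0]]
ft_force: [-0.2, 0.2, -0.4]
gripper_width: 0.0855
grasp_force: 0.0
```

```bash
python3 - <<'E'
from h import *
w=snap('wrist','w7');s=snap('scene','s7');d=snap('side','d7'); print(get_state()['tcp_pos'])
def crop(c,x,y,w,h,W=400,H=300): return cv2.resize(c['color'][y:y+h,x:x+w],(W,H),interpolation=cv2.INTER_CUBIC)
cv2.imwrite('pics/comp7.png',np.vstack([np.hstack([crop(s,220,160,120,90),crop(d,220,150,120,90)]),np.hstack([crop(w,0,0,560,420),crop(w,180,210,200,150)])]))
E
```

```text
[0.54082304 0.02905004 0.32328836]
```

View pics/comp7.png

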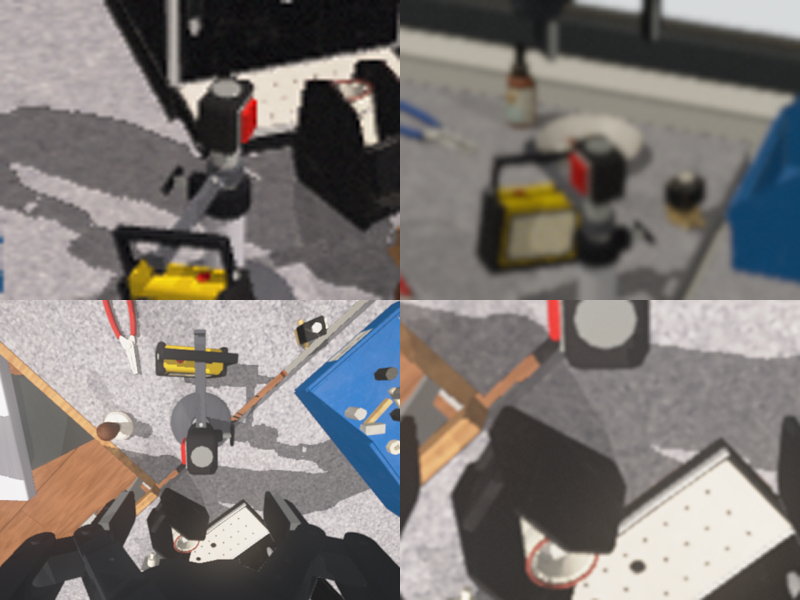

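The lamp hangs level. The grip is square to the jaws, with its disc at about (282.5,220) and the button on the left (-x).

```bash
python3 - <<'E'
from h import *
np.set_printoptions(precision=4,suppress=True)
W=load('w7');W5=load('w5')
print(atz(W,282.5,220,.228), tri((W,282.5,220),(W5,438,190)))
# grip edges in row
print(W['color'][222,245:320].tolist()[::3])
t=get_state()['tcp_pos'];print(proj(W,[t[0],t[1],.228]))
E
```

```text
[0.5436 0.0305 0.228 ] (array([0.5432, 0.0317, 0.2301]), [np.float64(0.000554553301015706), np.float64(0.0005545533010156641)])
[[113, 113, 118], [123, 123, 130], [174, 173, 180], [115, 116, 222], [64, 69, 241], [130, 136, 190], [69, 71, 75], [79, 81, 85], [169, 176, 179], [171, 180, 182], [171, 179, 181], [171, 178, 181], [170, 178, 181], [169, 177, 179], [170, 179, 182], [170, 178, 182], [170, 177, 181], [161, 168, 172], [65, 66, 70], [61, 62, 65], [180, 179, 187], [201, 200, 207], [204, 205, 213], [208, 209, 216], [204, 205, 212]]
[278.7851 221.7197]
```

Request:
{"api": "servo_tool", "payload": {"deltas": [0,0.007,0.12,0,0,0,1,0,0.007,0.25,0,0,0,1,0,0.007,0.38,0,0,0,1,0,0.007,0.48,0,0,0,1,0,0.007,0.56,0,0,0,1,0,0.007,0.63,0,0,0,1,0,0.007,0.63,0,0,0,1,0,0.007,0.63,0,0,0,1,0,0.007,0.63,0,0,0,0.5,0,0.007,0.63,0,0,0,0,0,0.007,0.63,0,0,0,0,0,0.007,0.63,0,0,0,0,0,0.007,0.63,0,0,0,0,0,0.007,0.63,0,0,0,0,0,0.007,0.63,0,0,0,0,0,0.007,0.63,0,0,0,0,0,0.007,0.63,0,0,0,0]}}

```text
clock: 12.38
tcp_pos: [0.5435, 0.0289, 0.1985]
ee_rot: [[-0.027, 1.0, 0.003], [1.0, 0.027, -0.0], [-0.0, 0.002, -1.0]]
ft_force: [2.0, 0.0, 6.7]
gripper_width: 0.0335
grasp_force: 60.0
```

Request:
{"api": "servo_tool", "payload": {"deltas": [0,0.007,-0.01,0,0,0,0,0,0.007,-0.03,0,0,0,0,0,0.007,-0.05,0,0,0,0,0,0.007,-0.08,0,0,0,0,0,0.007,-0.11,0,0,0,0,0,0.007,-0.14,0,0,0,0,0,0.007,-0.17,0,0,0,0,0,0.007,-0.2,0,0,0,0,0,0.007,-0.23,0,0,0,0,0,0.007,-0.26,0,0,0,0,0,0.007,-0.29,0,0,0,0,0,0.007,-0.32,0,0,0,0,0,0.007,-0.35,0,0,0,0,0,0.007,-0.38,0,0,0,0,0,0.007,-0.4,0,0,0,0,0,0.007,-0.42,0,0,0,0,0,0.007,-0.435,0,0,0,0,0,0.007,-0.445,0,0,0,0,0,0.007,-0.45,0,0,0,0,0,0.007,-0.45,0,0,0,0]}}

```text
clock: 14.05
tcp_pos: [0.5434, 0.0289, 0.2875]
ee_rot: [[-0.025, 1.0, -0.0], [1.0, 0.025, -0.0], [-0.0, -0.0, -1.0]]
ft_force: [0.6, -0.6, -5.2]
gripper_width: 0.0334
grasp_force: 61.7
```

```bash
python3 - <<'E'
from h import *
w=snap('wrist','w8');s=snap('scene','s8');d=snap('side','d8'); t=get_state();print(t['tcp_pos'],t['ft_force'],t['gripper_width'],t['grasp_force'])
def crop(c,x,y,w,h,W=400,H=300): return cv2.resize(c['color'][y:y+h,x:x+w],(W,H),interpolation=cv2.INTER_CUBIC)
cv2.imwrite('pics/comp8.png',np.vstack([np.hstack([crop(s,220,140,120,90),crop(d,220,120,120,90)]),np.hstack([crop(w,0,0,560,420),crop(s,220,180,120,90)])]))
E
```

```text
[0.54343501 0.02891561 0.28731401] [-0.32175011  0.06703072 -4.83863852] 0.0336911460013041 61.801815032958984
```

View pics/comp8.png

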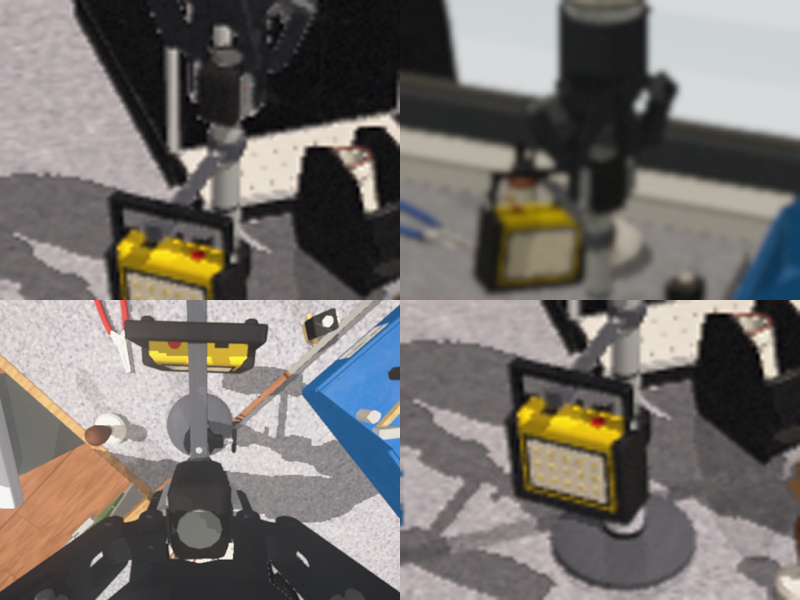

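The mast is up about 89 mm with the lamp on the hook. I'll ease up the last millimetre and let the lamp settle.

Request:
{"api": "servo_tool", "payload": {"deltas": [0,0,-0.005,0,0,0,0,0,0,-0.005,0,0,0,0,0,0,-0.005,0,0,0,0,0,0,-0.005,0,0,0,0,0,0,-0.005,0,0,0,0,0,0,-0.005,0,0,0,0,0,0,-0.005,0,0,0,0,0,0,-0.005,0,0,0,0,0,0,-0.005,0,0,0,0,0,0,-0.005,0,0,0,0,0,0,-0.005,0,0,0,0,0,0,-0.005,0,0,0,0,0,0,-0.005,0,0,0,0,0,0,-0.005,0,0,0,0,0,0,-0.005,0,0,0,0,0,0,-0.005,0,0,0,0,0,0,-0.005,0,0,0,0,0,0,-0.005,0,0,0,0,0,0,-0.005,0,0,0,0,0,0,-0.005,0,0,0,0]}}

```text
clock: 15.87
tcp_pos: [0.5434, 0.0289, 0.2882]
ee_rot: [[-0.025, 1.0, -0.0], [1.0, 0.025, -0.0], [-0.0, -0.0, -1.0]]
ft_force: [-1.7, -0.6, -6.3]
gripper_width: 0.0335
grasp_force: 61.6
```

Request:
{"api": "servo_tool", "payload": {"deltas": [0,0,0,0,0,0,0,0,0,0,0,0,0,0,0,0,0,0,0,0,0,0,0,0,0,0,0,0,0,0,0,0,0,0,0,0,0,0,0,0,0,0,0,0,0,0,0,0,0,0,0,0,0,0,0,0,0,0,0,0,0,0,0,0,0,0,0,0,0,0,0,0,0,0,0,0,0,0,0,0,0,0,0,0,0,0,0,0,0,0,0,0,0,0,0,0,0,0,0,0,0,0,0,0,0,0,0,0,0,0,0,0,0,0,0,0,0,0,0,0,0,0,0,0,0,0,0,0,0,0,0,0,0,0,0,0,0,0,0,0]}}

```text
clock: 17.53
tcp_pos: [0.5435, 0.0289, 0.2883]
ee_rot: [[-0.025, 1.0, -0.0], [1.0, 0.025, -0.0], [-0.0, -0.0, -1.0]]
ft_force: [-3.3, -0.6, -6.8]
gripper_width: 0.0332
grasp_force: 61.6
```

```bash
python3 - <<'E'
from h import *
fs=[camera('scene')['color'] for _ in range(12)]
cs=[]
for f in fs:
    h=cv2.cvtColor(f,cv2.COLOR_BGR2HSV); m=cv2.inRange(h,(20,120,80),(35,255,255))[180:280,220:320]
    M=cv2.moments(m,True); cs.append((round(M['m10']/M['m00'],2),round(M['m01']/M['m00'],2)))
print(cs); t=get_state();print(t['tcp_pos'],t['ft_force'],t['gripper_width'],t['grasp_force'])
cv2.imwrite('pics/s9.png',fs[-1])
E
```

```text
[(49.76, 40.05), (50.53, 39.96), (50.72, 39.89), (50.38, 39.86), (49.01, 39.67), (48.24, 39.42), (48.05, 39.39), (48.66, 39.49), (49.8, 40.1), (50.52, 39.71), (50.59, 39.77), (50.18, 39.65)]
[0.54346514 0.02888462 0.28824302] [-2.14913049 -0.07402611 -7.26589512] 0.03340943166852378 61.59674495458603
```

View pics/s9.png

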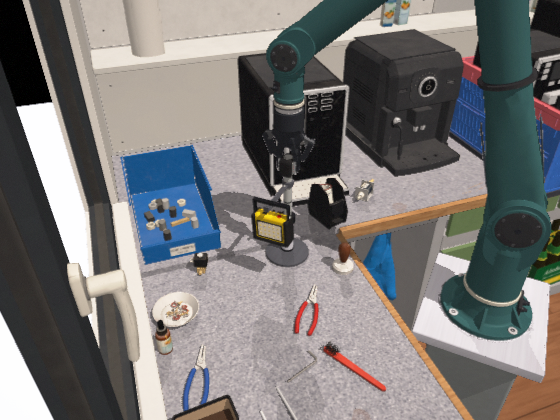

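The whole scene is undisturbed, but the lamp still rocks by about ±1.3 px. There is plenty of time, so I'll wait for it to settle.

Request:
{"api": "servo_tool", "payload": {"deltas": [0,0,0,0,0,0,0,0,0,0,0,0,0,0,0,0,0,0,0,0,0,0,0,0,0,0,0,0,0,0,0,0,0,0,0,0,0,0,0,0,0,0,0,0,0,0,0,0,0,0,0,0,0,0,0,0,0,0,0,0,0,0,0,0,0,0,0,0,0,0,0,0,0,0,0,0,0,0,0,0,0,0,0,0,0,0,0,0,0,0,0,0,0,0,0,0,0,0,0,0,0,0,0,0,0,0,0,0,0,0,0,0,0,0,0,0,0,0,0,0,0,0,0,0,0,0,0,0,0,0,0,0,0,0,0,0,0,0,0,0]}}

```text
clock: 19.8
tcp_pos: [0.5435, 0.0289, 0.2882]
ee_rot: [[-0.025, 1.0, -0.0], [1.0, 0.025, -0.0], [-0.0, -0.0, -1.0]]
ft_force: [-4.1, -0.5, -6.6]
gripper_width: 0.0335
grasp_force: 61.6
```

Request:
{"api": "servo_tool", "payload": {"deltas": [0,0,0,0,0,0,0,0,0,0,0,0,0,0,0,0,0,0,0,0,0,0,0,0,0,0,0,0,0,0,0,0,0,0,0,0,0,0,0,0,0,0,0,0,0,0,0,0,0,0,0,0,0,0,0,0,0,0,0,0,0,0,0,0,0,0,0,0,0,0,0,0,0,0,0,0,0,0,0,0,0,0,0,0,0,0,0,0,0,0,0,0,0,0,0,0,0,0,0,0,0,0,0,0,0,0,0,0,0,0,0,0,0,0,0,0,0,0,0,0,0,0,0,0,0,0,0,0,0,0,0,0,0,0,0,0,0,0,0,0]}}

```text
clock: 21.47
tcp_pos: [0.5435, 0.0289, 0.2882]
ee_rot: [[-0.025, 1.0, -0.0], [1.0, 0.025, -0.0], [-0.0, -0.0, -1.0]]
ft_force: [-5.5, -0.2, -6.8]
gripper_width: 0.0334
grasp_force: 61.6
```

Request:
{"api": "servo_tool", "payload": {"deltas": [0,0,0,0,0,0,0,0,0,0,0,0,0,0,0,0,0,0,0,0,0,0,0,0,0,0,0,0,0,0,0,0,0,0,0,0,0,0,0,0,0,0,0,0,0,0,0,0,0,0,0,0,0,0,0,0,0,0,0,0,0,0,0,0,0,0,0,0,0,0,0,0,0,0,0,0,0,0,0,0,0,0,0,0,0,0,0,0,0,0,0,0,0,0,0,0,0,0,0,0,0,0,0,0,0,0,0,0,0,0,0,0,0,0,0,0,0,0,0,0,0,0,0,0,0,0,0,0,0,0,0,0,0,0,0,0,0,0,0,0]}}

```text
clock: 23.13
tcp_pos: [0.5435, 0.0289, 0.2882]
ee_rot: [[-0.025, 1.0, -0.0], [1.0, 0.025, -0.0], [-0.0, -0.0, -1.0]]
ft_force: [-4.3, -0.5, -6.6]
gripper_width: 0.0335
grasp_force: 61.6
```

```bash
python3 - <<'E'
from h import *
cs=[]
for _ in range(10):
    h=cv2.cvtColor(camera('scene')['color'],cv2.COLOR_BGR2HSV); m=cv2.inRange(h,(20,120,80),(35,255,255))[180:280,220:320]
    M=cv2.moments(m,True); cs.append((round(M['m10']/M['m00'],2),round(M['m01']/M['m00'],2)))
print(cs); t=get_state();print(t['tcp_pos'],t['ft_force'],t['gripper_width'],t['grasp_force'])
E
```

```text
[(49.22, 39.57), (49.68, 39.86), (49.62, 39.9), (48.93, 39.74), (49.1, 39.99), (49.79, 39.99), (49.76, 39.87), (49.38, 39.41), (49.03, 39.87), (49.19, 39.66)]
[0.54348099 0.02887942 0.28824649] [-5.08565039 -0.3985733  -7.11008595] 0.03306096426923327 61.57917648553848
```

The swing has died down to about ±0.4 px and the grip is steady, so I'm handing the job in.

```bash
python3 -c "
from workcell import finish_job
print(finish_job())"
```

```text
the job is handed in; nothing more can be done
None
```

The job is handed in, with no verdict shown: the lamp hangs by its handle on the hook, and the mast is held up about 90 mm at the second stop (by TCP height) with the button squeezed in, and the other things look unmoved in the scene picture.

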